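Pack the pressing pads level with the stop

ROBOT

A 6-joint arm with a two-finger parallel gripper is mounted at the origin on a cart in front of the work surface, level with it; the furniture and walls round the work are solid. World frame = base frame: x ahead of the robot, y to its left, z up, the work surface at z = 0. Lengths are in m, angles in degrees, forces in N, time in s.
With the tool pointing down it reaches from about 0.4 to 0.825 m from the base axis. Payload 7 kg.
Tool frame: the origin (TCP) lies at the very end of the fingers, on their centre line; the grasp point (between the pads) lies 19 mm behind it (ctrl.grip_depth is the z of the grasp point in the tool frame, in m); z points along the fingers, y is the direction in which the jaws open and shut (so a half turn about z gives the same grasp; the last joint's range is limited). The gripper opens to 88 mm and grips with 3 to 60 N. Pads are 19 mm wide; open, the fingers measure 130 mm over their backs; the gripper's body (78 mm by 193 mm) begins 47 mm behind the grasp point.
Start: joints at [93.341, 20.546, 0.682, 0, -70.136, -16.507], TCP at [0.154, 0.657, 0.202] pointing down, gripper open.
Joint ranges: [-176.03, 176.03], [-82.01, 121.73], [-58.28, 71.71], [-173.87, 95.51], [-174.79, -0.11], [-173.66, 173.66]. Speed limits (degrees/s): [136.94, 136.94, 172.46, 180, 180, 180].

INTERFACE

Orientations are given as [roll, pitch, yaw] about the fixed x, y, z axes, in that order (R = Rz(yaw) Ry(pitch) Rx(roll)).
In Python, from plant import telemetry, snapshot, job, models, ctrl gives the robot as it stands.
- The arm moves only by the tool jog_arm, never from a script. Its argument "targets" is text: rows parted by semicolons, each of 7 numbers parted by spaces: the shift along the tool's x, y, z in m, then the turn, a rotation vector about the tool's x, y, z in degrees, then the gripper command: -1 is shut, 1 is fully open, values between are in proportion. A call has exactly 8 rows; each row is the pose to reach, as a shift and turn from the pose measured when the call began, along the tool's axes at that moment; what a row does not reach only later rows make up. A row lasts 1/8 s, in which the tool goes at most 62.5 mm and 10.7 degrees, less where a joint would pass 70% of its speed; a pose out of reach is approached as far as the arm can. A call with a gripper value outside its range is refused whole. The fingers move at their own pace and stop on an object; the grip force is fixed at half the most. Time passes only in rows, so rows that repeat a pose let the fingers close, or fill a call up. It gives the time, the measured TCP pose, the force and the opening at its end, in the units of the state.
- telemetry.get_obs(): the state, without advancing time (a new reading comes with each control period).
- snapshot(name): name is "scene" or "top" or "wrist"; returns a dict with "img" (420x560x3 uint8, red, green, blue), "range_z" (420x560 float32, m along the optical axis (not along the pixel's ray), 0 where there is no reading), "intrinsics" (3x3 intrinsics, pixels), "R" (3x3) and "t" (3): a world point X has camera coordinates R X + t. Camera axes: x right, y down, z forward; pixel columns grow to the right and rows downward; lengths in m; the calibration is good to about 2 mm. A picture is of the moment at which its call begins.
- job.close_job(): hands the job in, once; it reports no verdict.
Trained networks look in a picture, given as the dict that the camera call returned (one of the last four; its "shot" number tells which), for a name from the list of things; names that differ only in an ending like _2 or _b are one class to them, and where a whole thing is asked for, a point or a joint stands for the part that bears it (a point fixed in the world has none). Each returns a list of dicts, best first, with "conf" (0 to 1); they miss things now and then, are a little off and sometimes report something else, mostly with a low value. They report only what shows in the picture. A call takes as long as a camera call. They do not tell look-alikes from the thing itself.
- models.cut_out(name, picture): "region" (420x560 bool, what is visible of it) and "uv" ([column, row] in pixels, amid what is visible of it).
- models.spot_point(name, picture): "uv" ([column, row] in pixels: a listed point, or the origin of a listed thing).
The state is a dict: "clock": time; "joint_pos": joint angles; "qvel": joint speeds; "tau": joint torques, N m; "tool_pos": TCP position; "orientation": TCP orientation; "force": force on the tool from outside, world axes, zero at the start; "moment": the same for the moment, N m; "opening": finger opening in m.
Only numpy, scipy, OpenCV 4.12 (cv2) and the standard library are available. Lean on these libraries where they do the work, as an engineer would, in place of code of your own. Each camera call takes 0.05 s, during which the arm holds its last target.

TASK

The three dark pads in the plywood tray have to carry a board level with the bright steel stop at its end, so gather the aluminium spacer plates that bring every pad exactly up to the height of the stop: a single plate on each of the two higher pads, and two plates on the lowest pad, the thicker one underneath. Lay each plate flat, centred and square over its pad; four of the six plates do it, and the two look-alikes that do not fit stay untouched where they lie.

Things in the scene. Friction and masses are not known exactly. Their poses are not given: they have to be found in the camera images.
- tray: fixed plywood tray 296 x 102 mm, low rim 11 mm high, floor 5 mm above the bench; origin under its centre, x along its length, z up. Three dark steel pads stand in a row on its middle line (centres at x = -88, -8 and +72 mm, in any order), and at its +x end, centred at x = +124 mm, stands the bright steel height stop, 26 mm (x) by 70 mm (y), whose flat top is 50 mm above the bench
- pad_low: the lowest dark steel pad, fixed in the tray: 60 mm (its x, along the tray) x 44 mm (its y) x 7 mm high; origin at the centre of its underside on the tray floor, 5 mm above the bench, so that its flat top is 12 mm above the bench and 38 mm below the top of the stop
- pad_mid: the middle-height dark steel pad, fixed in the tray: 60 mm (its x, along the tray) x 44 mm (its y) x 25 mm high; origin at the centre of its underside on the tray floor, 5 mm above the bench, so that its flat top is 30 mm above the bench and 20 mm below the top of the stop
- pad_high: the highest dark steel pad, fixed in the tray: 60 mm (its x, along the tray) x 44 mm (its y) x 37 mm high; origin at the centre of its underside on the tray floor, 5 mm above the bench, so that its flat top is 42 mm above the bench and 8 mm below the top of the stop
- plate_8: loose aluminium spacer plate, 60 mm (x) x 44 mm (y) x 8 mm thick, lying flat, with one small dark dimple in a row along the middle of its top; origin at the centre of its underside, z up; 57 g nominal
- plate_12: loose aluminium spacer plate, 60 mm (x) x 44 mm (y) x 12 mm thick, lying flat, with two small dark dimples in a row along the middle of its top; origin at the centre of its underside, z up; 86 g nominal
- plate_16: loose aluminium spacer plate, 60 mm (x) x 44 mm (y) x 16 mm thick, lying flat, with three small dark dimples in a row along the middle of its top; origin at the centre of its underside, z up; 114 g nominal
- plate_20: loose aluminium spacer plate, 60 mm (x) x 44 mm (y) x 20 mm thick, lying flat, with four small dark dimples in a row along the middle of its top; origin at the centre of its underside, z up; 143 g nominal
- plate_26: loose aluminium spacer plate, 60 mm (x) x 44 mm (y) x 26 mm thick, lying flat, with five small dark dimples in a row along the middle of its top; origin at the centre of its underside, z up; 185 g nominal
- plate_32: loose aluminium spacer plate, 60 mm (x) x 44 mm (y) x 32 mm thick, lying flat, with six small dark dimples in a row along the middle of its top; origin at the centre of its underside, z up; 228 g nominal
There are look-alikes about, which are no part of the job. What is shaped like the plate_12 but blue or yellow is not meant.

How it is judged (in metres and radians):
At the end, for the whole second after the job is handed in: 20 mm plate on the middle pad, 8 mm on the highest, 26 mm on the lowest with the 12 mm on it: each within 12 mm and 0.2 rad of its pad, tilted under 0.06 rad, height right within 2 mm, at rest. The 16 and 32 mm plates at rest within 20 mm of where they began (horizontal distance between plate_20 and pad_mid below 0.012 m and height (world z) of plate_20 between 0.028 and 0.032 m and angle between the x axis of plate_20 and the x axis of pad_mid, either way round below 0.2 rad and angle between each of plate_20, plate_8, plate_26, plate_12's own z axis and vertical below 0.06 rad and linear speed of each of plate_20, plate_8, plate_26, plate_12, plate_16, plate_32 below 0.02 m/s and horizontal distance between plate_8 and pad_high below 0.012 m and height (world z) of plate_8 between 0.04 and 0.044 m and angle between the x axis of plate_8 and the x axis of pad_high, either way round below 0.2 rad and horizontal distance between each of plate_26, plate_12 and pad_low below 0.012 m and height (world z) of plate_26 between 0.01 and 0.014 m and angle between the x axis of each of plate_26, plate_12 and the x axis of pad_low, either way round below 0.2 rad and height (world z) of plate_12 between 0.036 and 0.04 m and distance of each of plate_16, plate_32 from where it was at the start of the episode below 0.02 m); the robot touches nothing.
It fails at once if the 16 mm plate, which does not belong, was lifted or shoved more than 40 mm (distance of plate_16 from where it was at the start of the episode above 0.04 m).
It fails at once if the 32 mm plate, which does not belong, was lifted or shoved more than 40 mm (distance of plate_32 from where it was at the start of the episode above 0.04 m).
It also fails if it takes over 96 s, if anything falls off the work surface, if the arm or the gripper's body presses on something with over 40 N, if the wrist force passes 120 N, or if a joint passes its speed limit or range.

## Working session

There is one attempt and no reset: what is moved stays moved. The work goes in short steps, Python scripts to look and compute and a tool call to move; the robot and the scene stay as the last step left them, time stands still between calls to the robot, and variables do not carry over. Pictures are saved under pics/ and viewed, and the job is handed in when it is done.

Besides the shell and the picture viewer there is one more tool, called as name(argument=value, ...) on one line, values as JSON. jog_arm: Moves the arm, as the interface text tells. Its arguments: {"type":"object","properties":{"targets":{"type":"string"}},"required":["targets"]}

```bash
mkdir -p pics; ls; python3 - <<'E'
from plant import telemetry, snapshot, job, models, ctrl
import cv2, pickle
print(telemetry.get_obs()); print(ctrl.grip_depth)
for n in ("scene","top"):
    s=snapshot(n); cv2.imwrite(f"pics/{n}0.png",s["img"][:,:,::-1]); pickle.dump(s,open(f"{n}0.pkl","wb"))
E
```

```text
pics
{'clock': 0.0, 'joint_pos': array([ 9.33391280e+01,  2.05904588e+01,  6.33532989e-01, -1.89833419e-02,
       -7.01340000e+01, -1.65070881e+01]), 'qvel': array([-0.04196806,  0.00353286,  0.02924243, -0.03633229, -0.01294077,
        0.07331178]), 'tau': array([ 6.34057469e-04, -5.82718027e+01,  2.93066901e+01,  6.99789271e+00,
        7.08003514e-03, -1.44859014e-04]), 'tool_pos': array([0.15368303, 0.65674012, 0.20083547]), 'orientation': array([ 1.79907751e+02, -8.72741804e-03, -1.31744182e+01]), 'force': array([-0.4433462, -0.4944473, -0.6460094]), 'moment': array([-0.06205573,  0.01397052,  0.02889485]), 'opening': 0.08769511230614196}
-0.0188
```

View pics/top0.png

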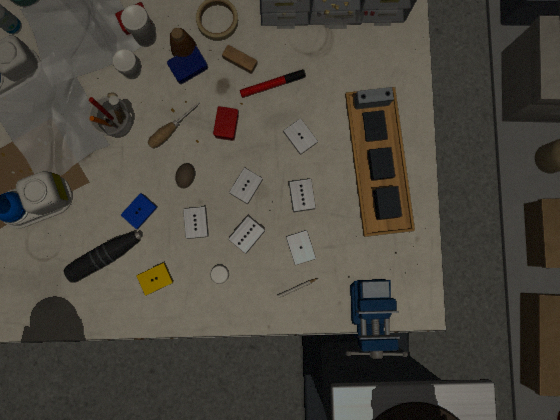

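View pics/scene0.png

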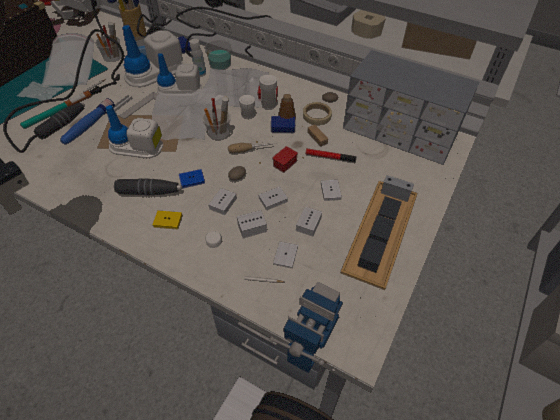

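```bash
cat > h.py <<'E'
import numpy as np, cv2
def world(s):
    K=np.array(s["intrinsics"]);Z=s["range_z"];h,w=Z.shape
    u,v=np.meshgrid(np.arange(w),np.arange(h))
    P=np.stack([(u-K[0,2])/K[0,0]*Z,(v-K[1,2])/K[1,1]*Z,Z],-1)
    return (P-np.array(s["t"]))@np.array(s["R"])   # R^T (P-t)
E
python3 - <<'E'
import pickle,cv2,numpy as np
from h import world
s=pickle.load(open("top0.pkl","rb")); W=world(s)
print(s["intrinsics"],s["R"],s["t"])
for n,(u,v) in dict(p12=(300,136),p16=(246,185),p26=(301,195),p20=(196,222),p32=(246,233),p8=(300,247),stop=(374,97),a=(374,125),b=(381,163),c=(387,201),bench=(330,170)).items():
    print(n,np.round(W[v-1:v+2,u-1:u+2].reshape(-1,3).mean(0),4), W[v-1:v+2,u-1:u+2,2].std().round(4))
c=cv2.resize(s["img"][80:270,170:430,::-1],None,fx=3,fy=3,interpolation=cv2.INTER_CUBIC); cv2.imwrite("pics/crop0.png",c)
E
```

```text
[[531.44493174   0.         271.32458203]
 [  0.         531.44493174 206.33550017]
 [  0.           0.           1.        ]] [[-0.0278071  -0.99958454 -0.00758338]
 [-0.99584716  0.02835945 -0.08651113]
 [ 0.08669025  0.00514627 -0.99622202]] [0.28114378 0.49705889 1.02894743]
p12 [0.647  0.2051 0.0106] 0.0013
p16 [0.5499 0.3166 0.0135] 0.0016
p26 [0.5253 0.2078 0.0259] 0.0024
p20 [0.4781 0.4171 0.0198] 0.0016
p32 [0.4531 0.3179 0.0325] 0.0028
p8 [0.4231 0.2123 0.0075] 0.0016
stop [0.7118 0.0597 0.0492] 0.0017
a [0.6652 0.0546 0.0104] 0.0008
b [0.5839 0.048  0.0301] 0.0016
c [0.5071 0.0422 0.0418] 0.0016
bench [ 0.5776  0.1458 -0.0009] 0.0018
```

View pics/crop0.png

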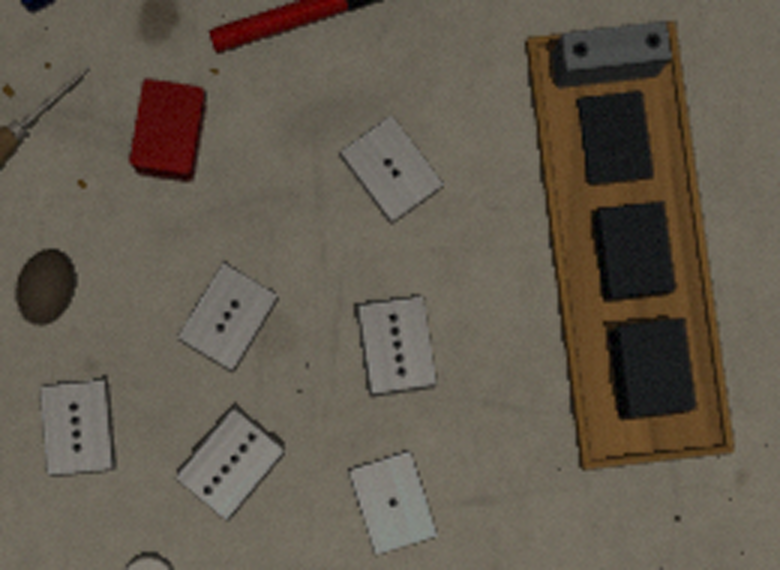

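```bash
cat >> h.py <<'E'
def proj(s,uv,z):
    K=np.array(s["intrinsics"]);R=np.array(s["R"]);t=np.array(s["t"])
    uv=np.asarray(uv,float).reshape(-1,2)
    d=np.c_[(uv-K[:2,2])/K[0,0],np.ones(len(uv))]@R
    C=-R.T@t
    return C+d*((z-C[2])/d[:,2])[:,None]
def rect(s,region,z):
    v,u=np.nonzero(region)
    p=proj(s,np.c_[u,v],z)[:,:2]
    (c,(a,b),th)=cv2.minAreaRect((p*1000).astype(np.float32))
    if a<b: a,b,th=b,a,th+90
    th=(th+90)%180-90
    return np.round(c,1),np.round((a,b),1),round(th,1)
E
python3 - <<'E'
import cv2,numpy as np
from h import *
from plant import snapshot,models,telemetry
s=snapshot("top"); W=world(s)
seed=dict(plate_12=(300,136,12),plate_16=(246,185,16),plate_26=(301,195,26),plate_20=(196,222,20),plate_32=(246,233,32),plate_8=(300,247,8))
g=s["img"].astype(int)
for n,(u,v,h) in seed.items():
    for d in models.cut_out(n,s)[:2]: print(n,"net",np.round(d["uv"],0),round(d["conf"],2), rect(s,d["region"],h/1000))
    # brightness top
    m=((g.min(2)>125)).astype(np.uint8)
    k=np.zeros_like(m);k[v-25:v+26,u-25:u+26]=m[v-25:v+26,u-25:u+26]
    k=cv2.morphologyEx(k,cv2.MORPH_OPEN,np.ones((3,3),np.uint8))
    k=cv2.morphologyEx(k,cv2.MORPH_CLOSE,np.ones((5,5),np.uint8))
    nl,L=cv2.connectedComponents(k); 
    if L[v,u] : print("   thr",rect(s,L==L[v,u],h/1000),(L==L[v,u]).sum())
for n,h in (("pad_low",12),("pad_mid",30),("pad_high",42),("tray",11)):
    for d in models.cut_out(n,s)[:2]:print(n,np.round(d["uv"],0),round(d["conf"],2), rect(s,d["region"],h/1000))
for n,(u,v,h) in dict(a=(374,125,12),b=(381,163,30),c=(387,201,42)).items():
    m=(g.max(2)<75).astype(np.uint8);k=np.zeros_like(m);k[v-22:v+23,u-22:u+23]=m[v-22:v+23,u-22:u+23]
    k&=(W[...,2]>(h-7)/1000).astype(np.uint8)
    k=cv2.morphologyEx(k,cv2.MORPH_OPEN,np.ones((3,3),np.uint8))
    print(n,rect(s,k>0,h/1000))
w=snapshot("wrist");cv2.imwrite("pics/wrist0.png",w["img"][:,:,::-1])
E
```

```text
plate_12 net [303. 192.] 0.96 (array([526.7, 205.9]), array([62. , 46.4]), 6.5)
plate_12 net [197. 222.] 0.93 (array([477.9, 418.2]), array([61. , 48.3]), 3.6)
plate_16 net [303. 192.] 0.96 (array([526.3, 206.1]), array([61.8, 46.2]), 6.5)
plate_16 net [197. 222.] 0.93 (array([477.6, 417.7]), array([60.8, 48.1]), 3.6)
plate_26 net [303. 192.] 0.96 (array([525.2, 206.6]), array([61.2, 45.8]), 6.5)
plate_26 net [197. 222.] 0.93 (array([477. , 416.2]), array([60.2, 47.6]), 3.6)
plate_20 net [303. 192.] 0.96 (array([525.8, 206.3]), array([61.5, 46. ]), 6.5)
plate_20 net [197. 222.] 0.93 (array([477.4, 417.1]), array([60.6, 47.9]), 3.6)
plate_32 net [303. 192.] 0.96 (array([524.6, 207. ]), array([60.8, 45.5]), 6.5)
plate_32 net [197. 222.] 0.93 (array([476.7, 415.3]), array([59.9, 47.4]), 3.6)
plate_8 net [303. 192.] 0.96 (array([527.1, 205.7]), array([62.2, 46.6]), 6.5)
plate_8 net [197. 222.] 0.93 (array([478.1, 418.8]), array([61.3, 48.5]), 3.6)
pad_low [376. 127.] 0.64 (array([662.8,  53.3]), array([59.2, 42.5]), 6.7)
pad_mid [378. 161.] 0.84 (array([582.3,  48.3]), array([64.3, 51. ]), 4.1)
pad_high [387. 202.] 0.6 (array([504.5,  42.4]), array([62.4, 50.8]), 4.5)
tray [376. 151.] 0.63 (array([592.7,  47.2]), array([297. , 103.8]), 5.0)
a (array([671.3,  59.2]), array([78.3, 66.9]), -1.7)
b (array([583.9,  46.8]), array([60.3, 45.1]), 5.1)
c (array([504.8,  39.5]), array([60.2, 44.5]), 4.3)
```

View pics/wrist0.png

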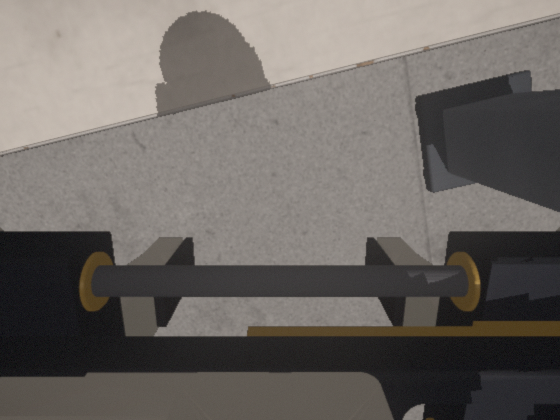

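```bash
python3 - <<'E'
import cv2,numpy as np
from h import *
from plant import snapshot,models,telemetry
s=snapshot("top"); g=s["img"].astype(int)
seed=dict(plate_12=(300,136,12),plate_16=(246,185,16),plate_26=(301,195,26),plate_20=(196,222,20),plate_32=(246,233,32),plate_8=(300,247,8))
D=models.cut_out("plate_12",s)
gm=g.min(2)
for n,(u,v,h) in seed.items():
    for d in D:
        if np.hypot(*(np.array(d["uv"])-(u,v)))<12: print(n,"net",round(d["conf"],2), rect(s,d["region"],h/1000))
    sub=gm[v-22:v+23,u-22:u+23].astype(np.uint8)
    T,b=cv2.threshold(sub,0,255,cv2.THRESH_OTSU)
    k=np.zeros(gm.shape,np.uint8);k[v-22:v+23,u-22:u+23]=b>0
    k=cv2.morphologyEx(k,cv2.MORPH_OPEN,np.ones((3,3),np.uint8))
    k=cv2.morphologyEx(k,cv2.MORPH_CLOSE,np.ones((5,5),np.uint8))
    nl,L=cv2.connectedComponents(k); print("   otsu",n,T,rect(s,L==L[v,u],h/1000))
    dm=(sub<80).astype(np.uint8); dm[:8]=0;dm[-8:]=0;dm[:,:8]=0;dm[:,-8:]=0
    N,_,st,c=cv2.connectedComponentsWithStats(dm)
    c=c[1:]+(u-22,v-22);p=proj(s,c,h/1000)*1000
    q=p.mean(0); d=p[-1]-p[0]; print("   dimples",N-1,np.round(q[:2],1),np.round(np.degrees(np.arctan2(d[1],d[0])),1))
E
```

```text
plate_12 net 0.66 (array([646.1, 204.8]), array([61. , 46.4]), 34.7)
   otsu plate_12 96.0 (array([647.5, 204.5]), array([57.8, 42.3]), 34.1)
   dimples 11 [656.9 207.6] -140.1
plate_16 net 0.57 (array([550. , 317.3]), array([61.7, 46.6]), -32.3)
   otsu plate_16 96.0 (array([549.4, 317.7]), array([57.5, 41.9]), -32.8)
   dimples 12 [554.2 314.8] -150.2
plate_26 net 0.82 (array([524.9, 207. ]), array([62.3, 46.5]), 6.7)
   otsu plate_26 99.0 (array([526.2, 205.6]), array([57.9, 42.3]), 6.7)
   dimples 11 [523.2 198.3] -129.0
plate_20 net 0.9 (array([477.6, 417.2]), array([64.1, 47.8]), 4.4)
   otsu plate_20 98.0 (array([477.8, 419.3]), array([58.1, 41.8]), 4.1)
   dimples 11 [480.  428.9] 177.1
plate_32 net 0.75 (array([449.5, 317.3]), array([60.6, 45.7]), -41.0)
   otsu plate_32 101.0 (array([450.6, 317.4]), array([58.1, 42.2]), -41.2)
   dimples 10 [451.2 317.6] 171.0
plate_8 net 0.64 (array([422. , 210.9]), array([62.1, 44.8]), 16.7)
   otsu plate_8 108.0 (array([422.6, 211. ]), array([58.1, 42.3]), 15.4)
   dimples 17 [425.2 206.4] -146.1
```

```bash
cat > go.py <<'E'
import sys,numpy as np
from scipy.spatial.transform import Rotation as Ro
from plant import telemetry
o=telemetry.get_obs()
p=np.array(o["tool_pos"]);R=Ro.from_euler("xyz",o["orientation"],degrees=True)
print("t",round(o["clock"],2),"tcp",np.round(p,4),np.round(o["orientation"],2),"open",round(o["opening"],4),"F",np.round(o["force"],1))
for a in sys.argv[1:]:
    x,y,z,yaw=map(float,a.split(","))
    T=Ro.from_euler("xyz",[180,0,yaw],degrees=True)
    print(a,"->",np.round(R.inv().apply(np.array([x,y,z])-p),4),np.round((R.inv()*T).as_rotvec(degrees=True),2))
E
python3 go.py .478,.419,.2,4.1 .478,.419,.08,4.1
```

```text
t 0.8 tcp [0.1538 0.6572 0.2018] [-180.     -0.    -13.17] open 0.0875 F [-0.1  0.3  1.1]
.478,.419,.2,4.1 -> [0.37   0.1581 0.0018] [ -0.    -0.   -17.27]
.478,.419,.08,4.1 -> [0.37   0.1581 0.1218] [ -0.    -0.   -17.27]
```

jog_arm(targets="0.05 0.021 0 0 0 -5 0.45;0.1 0.043 0 0 0 -10 0.45;0.15 0.064 0 0 0 -15 0.45;0.2 0.086 0 0 0 -17.3 0.45;0.25 0.107 0 0 0 -17.3 0.45;0.3 0.128 0.03 0 0 -17.3 0.45;0.35 0.15 0.06 0 0 -17.3 0.45;0.37 0.158 0.1 0 0 -17.3 0.45")

```text
clock: 1.8
tool_pos: [0.4805, 0.4177, 0.1018]
orientation: [-179.9, -0.1, 4.0]
force: [0.8, 1.2, -0.6]
opening: 0.0633
```

```bash
python3 go.py .478,.419,.08,4.1 .478,.419,.004,4.1; python3 -c "
from plant import snapshot;import cv2
w=snapshot('wrist');cv2.imwrite('pics/w1.png',w['img'][:,:,::-1])"
```

```text
t 1.8 tcp [0.4805 0.4177 0.1018] [-1.7991e+02 -9.0000e-02  4.0100e+00] open 0.0633 F [ 0.8  1.2 -0.6]
.478,.419,.08,4.1 -> [-0.0024 -0.0015  0.0218] [-0.09 -0.09 -0.09]
.478,.419,.004,4.1 -> [-0.0026 -0.0014  0.0978] [-0.09 -0.09 -0.09]
```

View pics/w1.png

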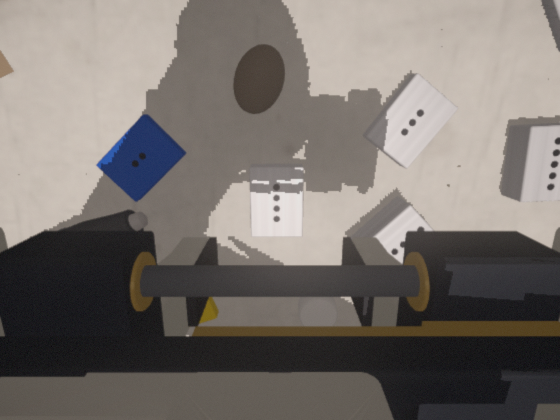

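jog_arm(targets="-0.0025 -0.0015 0.03 0 0 0 0.45;-0.0025 -0.0015 0.06 0 0 0 0.45;-0.0025 -0.0015 0.08 0 0 0 0.45;-0.0025 -0.0015 0.09 0 0 0 0.45;-0.0025 -0.0015 0.095 0 0 0 0.45;-0.0025 -0.0015 0.097 0 0 0 0.45;-0.0025 -0.0015 0.097 0 0 0 -1;-0.0025 -0.0015 0.097 0 0 0 -1")

```text
clock: 2.85
tool_pos: [0.476, 0.4154, -0.0012]
orientation: [179.8, 0.2, 3.9]
force: [0.5, 0.4, -0.0]
opening: 0.0488
```

jog_arm(targets="0 0 0 0 0 0 -1;0 0 0 0 0 0 -1;0 0 -0.01 0 0 0 -1;0 0 -0.03 0 0 0 -1;0 0 -0.06 0 0 0 -1;0 0 -0.09 0 0 0 -1;0 0 -0.12 0 0 0 -1;0 0 -0.12 0 0 0 -1")

```text
clock: 3.85
tool_pos: [0.4777, 0.4173, 0.1226]
orientation: [-180.0, 0.0, 3.9]
force: [0.8, -0.5, -0.1]
opening: 0.0008
```

```bash
python3 go.py .5847,.0465,.12,5 .5847,.0465,.036,5; python3 -c "
from plant import snapshot;import cv2
w=snapshot('wrist');cv2.imwrite('pics/w2.png',w['img'][:,:,::-1])"
```

```text
t 3.85 tcp [0.4777 0.4173 0.1226] [-1.7997e+02  2.0000e-02  3.9300e+00] open 0.0008 F [ 0.8 -0.5 -0.1]
.5847,.0465,.12,5 -> [0.0813 0.3773 0.0024] [-0.03  0.02 -1.07]
.5847,.0465,.036,5 -> [0.0813 0.3773 0.0864] [-0.03  0.02 -1.07]
```

View pics/w2.png

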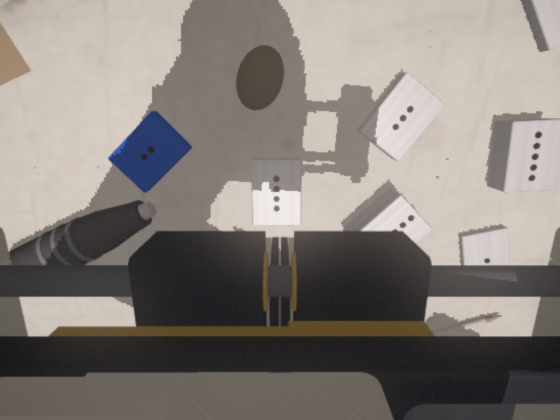

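```bash
python3 - <<'E'
import cv2,numpy as np
from h import *
from plant import snapshot,models,telemetry
w=snapshot("wrist");W=world(w);K=np.array(w["intrinsics"]);o=telemetry.get_obs();print(o["tool_pos"])
def px(X):
    c=np.array(w["R"])@X+np.array(w["t"]);return (K@c/c[2])[:2]
p=np.array(o["tool_pos"])
print(px(p),px([p[0],p[1],0]),px([.478,.419,.02]),"cam",-np.array(w["R"]).T@w["t"],np.array(w["R"])[2])
for u,v in((276,195),(300,340),(230,200),(500,100),(280,290),(538,155)):print(u,v,W[v,u])
for d in models.cut_out("plate_20",w): print(np.round(d["uv"]),round(d["conf"],2),rect(w,d["region"],.02))
s=snapshot("top");cv2.imwrite("pics/top1.png",s["img"][:,:,::-1])
for d in models.cut_out("plate_20",s): print(np.round(d["uv"]),round(d["conf"],2),rect(s,d["region"],.02))
E
```

```text
[0.47639586 0.41588864 0.11940431]
[280.23435349 236.56616966] [279.68759849 190.45036186] [276.34068667 193.64548551] cam [0.54756028 0.42162136 0.30425616] [-0.26322764 -0.01974553 -0.96453166]
276 195 [0.47700192 0.41922611 0.02098468]
300 340 [0.50298576 0.41423515 0.24609658]
230 200 [ 4.63958391e-01  4.62084453e-01 -7.28605425e-06]
500 100 [5.70470468e-01 2.29527787e-01 3.68851632e-04]
280 290 [0.50409632 0.4183405  0.22875379]
538 155 [0.52756265 0.20453088 0.02746194]
[276. 189.] 0.92 (array([480.3, 420.1]), array([62.9, 45.4]), 3.9)
[147. 152.] 0.92 (array([507.2, 530.9]), array([61.1, 44. ]), -44.2)
[545.  22.] 0.84 (array([627.4, 224. ]), array([37.9, 26.8]), 16.4)
[526. 152.] 0.84 (array([526.7, 209.6]), array([62.2, 60.4]), 6.6)
[484. 247.] 0.83 (array([439.7, 225.4]), array([46.1, 41. ]), -75.7)
[402. 118.] 0.77 (array([551.2, 321.6]), array([60.2, 46.3]), -32.7)
[390. 219.] 0.75 (array([453.3, 316.7]), array([59.1, 58.9]), 48.6)
[247. 186.] 0.92 (array([548.2, 316. ]), array([60.5, 44. ]), -32.1)
[303. 245.] 0.83 (array([422.9, 211.5]), array([60.7, 43.7]), 16.5)
[302. 134.] 0.73 (array([644.7, 205.4]), array([60.2, 46.8]), 34.6)
[155. 279.] 0.72 (array([368. , 501.2]), array([66.5, 44.8]), -65.1)
[247. 236.] 0.71 (array([449.9, 317.7]), array([61.8, 46.2]), -42.9)
```

View pics/top1.png

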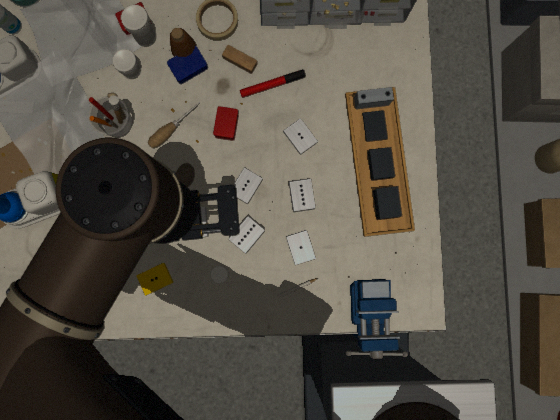

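```bash
python3 go.py .478,.419,.12,4.1 .478,.419,.005,4.1
```

```text
t 4.1 tcp [0.4761 0.4153 0.118 ] [179.71   0.31   3.9 ] open 0.0007 F [0.5 0.8 0. ]
.478,.419,.12,4.1 -> [ 0.0022 -0.0035 -0.0021] [ 0.29  0.31 -0.2 ]
.478,.419,.005,4.1 -> [ 0.0028 -0.0041  0.1129] [ 0.29  0.31 -0.2 ]
```

jog_arm(targets="0.0025 -0.004 0 0.3 0.3 0 0.45;0.0025 -0.004 0 0.3 0.3 0 0.45;0.0025 -0.004 0 0.3 0.3 0 0.45;0.0025 -0.004 0 0.3 0.3 0 0.45;0.0025 -0.004 0 0.3 0.3 0 0.45;0.0025 -0.004 0.03 0.3 0.3 0 0.45;0.0025 -0.004 0.06 0.3 0.3 0 0.45;0.0025 -0.004 0.08 0.3 0.3 0 0.45")

```text
clock: 5.1
tool_pos: [0.4775, 0.4186, 0.0366]
orientation: [180.0, 0.1, 3.9]
force: [0.1, 0.8, 0.2]
opening: 0.063
```

```bash
python3 go.py .478,.419,.005,4.1
```

```text
t 5.1 tcp [0.4775 0.4186 0.0366] [1.7996e+02 6.0000e-02 3.8900e+00] open 0.063 F [0.1 0.8 0.2]
.478,.419,.005,4.1 -> [ 0.0006 -0.0004  0.0316] [ 0.04  0.06 -0.21]
```

jog_arm(targets="0 0 0.015 0 0 0 0.45;0 0 0.025 0 0 0 0.45;0 0 0.032 0 0 0 0.45;0 0 0.032 0 0 0 0.45;0 0 0.032 0 0 0 -1;0 0 0.032 0 0 0 -1;0 0 0.032 0 0 0 -1;0 0 0.032 0 0 0 -1")

```text
clock: 6.1
tool_pos: [0.4775, 0.4186, 0.0048]
orientation: [180.0, 0.0, 3.9]
force: [0.1, 0.1, -0.7]
opening: 0.029
```

```bash
python3 go.py .478,.419,.005,4.1;python3 -c "
from plant import snapshot;import cv2
w=snapshot('wrist');cv2.imwrite('pics/w3.png',w['img'][:,:,::-1])"
```

```text
t 6.1 tcp [0.4775 0.4186 0.0048] [1.7998e+02 5.0000e-02 3.8900e+00] open 0.029 F [ 0.1  0.1 -0.7]
.478,.419,.005,4.1 -> [ 0.0005 -0.0004 -0.0002] [ 0.02  0.05 -0.21]
```

View pics/w3.png

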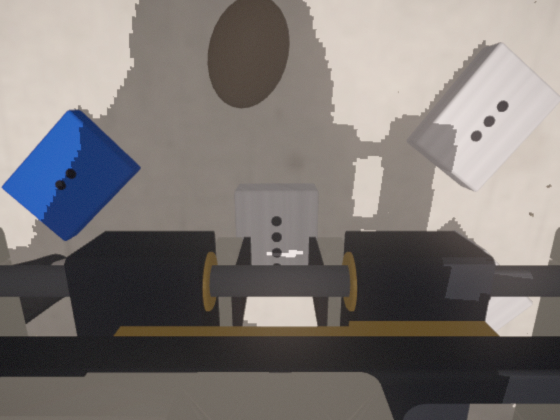

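```bash
python3 - <<'E'
import cv2,numpy as np
from h import *
from plant import snapshot,models,telemetry
w=snapshot("wrist");W=world(w);K=np.array(w["intrinsics"]);o=telemetry.get_obs();p=np.array(o["tool_pos"]);print(p,o["opening"],o["joint_pos"])
def px(X):
    c=np.array(w["R"])@X+np.array(w["t"]);return (K@c/c[2])[:2]
print(px(p),"cam",-np.array(w["R"]).T@w["t"])
for v in (200,221,240,250,260,300):
  for u in (240,252,277,305,315):print(u,v,np.round(W[v,u],3),end=' ')
  print()
s=snapshot("scene");c=cv2.resize(s["img"][100:300,120:380,::-1],None,fx=3,fy=3);cv2.imwrite("pics/s3.png",c)
E
```

```text
[0.47751208 0.41852088 0.00469016] 0.0206538400975047 [ 5.88001184e+01  2.73049113e+01 -1.73375731e+01 -3.13684116e-02
 -4.54141075e+01  3.51083492e+01]
[279.28797145 236.44321879] cam [0.54786361 0.42345767 0.1883887 ]
240 200 [0.502 0.441 0.021] 252 200 [0.503 0.434 0.021] 277 200 [0.503 0.422 0.02 ] 305 200 [0.505 0.407 0.021] 315 200 [0.505 0.402 0.019] 
240 221 [0.491 0.44  0.022] 252 221 [0.491 0.434 0.021] 277 221 [0.493 0.421 0.022] 305 221 [0.493 0.406 0.021] 315 221 [0.493 0.401 0.02 ] 
240 240 [0.488 0.438 0.039] 252 240 [0.486 0.433 0.035] 277 240 [0.482 0.42  0.021] 305 240 [0.487 0.406 0.033] 315 240 [0.49  0.402 0.04 ] 
240 250 [0.487 0.437 0.05 ] 252 250 [0.486 0.432 0.046] 277 250 [0.476 0.42  0.022] 305 250 [0.482 0.406 0.034] 315 250 [0.489 0.403 0.048] 
240 260 [0.483 0.437 0.05 ] 252 260 [0.481 0.431 0.047] 277 260 [0.47  0.419 0.021] 305 260 [0.478 0.406 0.036] 315 260 [0.489 0.404 0.058] 
240 300 [0.478 0.434 0.076] 252 300 [0.432 0.433 0.001] 277 300 [ 0.433  0.417 -0.   ] 305 300 [0.434 0.399 0.   ] 315 300 [0.48  0.405 0.076]
```

View pics/s3.png

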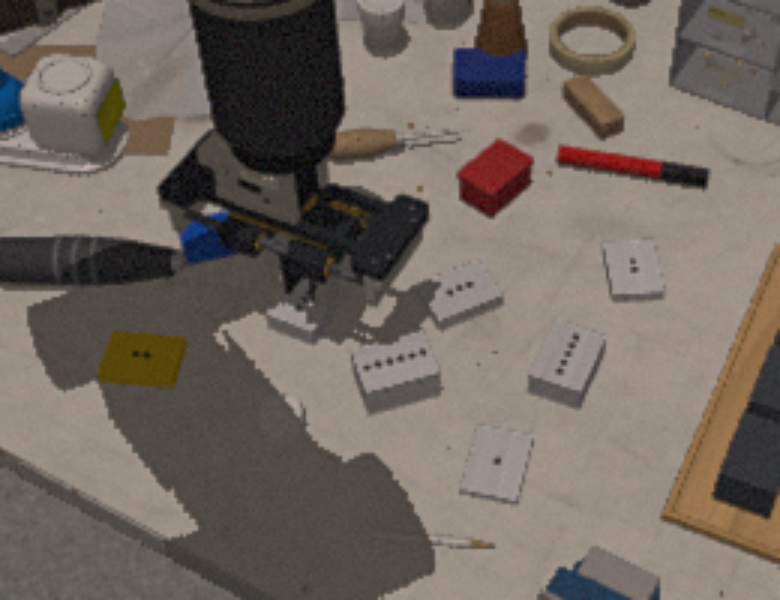

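```bash
python3 - <<'E'
import cv2,numpy as np
from h import *
from plant import snapshot,models,telemetry
w=snapshot("wrist");W=world(w);o=telemetry.get_obs();p=np.array(o["tool_pos"]);print(p,o["opening"])
cv2.imwrite("pics/w4.png",cv2.resize(w["img"][180:340,190:370,::-1],None,fx=4,fy=4,interpolation=cv2.INTER_NEAREST)[:600])
for u in range(246,314,4):
    print(u,[tuple(int(1000*q) for q in W[v,u]) for v in (230,234,236,238,240,244,248)])
E
```

```text
[0.47747493 0.41852587 0.00459806] 0.013104111034484332
246 [(485, 436, 19), (483, 436, 20), (482, 436, 20), (488, 435, 37), (487, 435, 39), (487, 434, 43), (487, 434, 47)]
250 [(485, 434, 19), (483, 434, 20), (482, 434, 20), (488, 433, 36), (487, 433, 38), (487, 432, 44), (488, 432, 48)]
254 [(486, 432, 21), (484, 432, 21), (482, 432, 19), (487, 431, 36), (487, 431, 37), (486, 431, 39), (486, 430, 45)]
258 [(486, 430, 21), (484, 430, 21), (483, 430, 20), (486, 429, 32), (486, 429, 34), (486, 429, 40), (486, 429, 44)]
262 [(486, 428, 21), (484, 428, 20), (483, 428, 20), (486, 427, 31), (486, 427, 34), (483, 427, 33), (482, 427, 34)]
266 [(486, 426, 20), (484, 426, 21), (483, 426, 20), (482, 425, 21), (481, 425, 21), (478, 425, 20), (476, 425, 20)]
270 [(487, 424, 21), (485, 423, 21), (483, 423, 20), (482, 423, 19), (481, 423, 21), (478, 423, 20), (476, 423, 20)]
274 [(486, 421, 19), (485, 421, 21), (483, 421, 20), (482, 421, 21), (481, 421, 21), (479, 421, 20), (477, 421, 21)]
278 [(487, 419, 20), (485, 419, 21), (484, 419, 21), (483, 419, 21), (482, 419, 22), (479, 419, 21), (477, 4
[... 245 characters left out ...]
0 [(487, 413, 20), (485, 413, 20), (484, 413, 21), (483, 413, 20), (482, 413, 20), (479, 412, 20), (477, 412, 20)]
294 [(488, 411, 21), (485, 411, 19), (483, 410, 19), (483, 410, 20), (481, 410, 19), (479, 410, 19), (477, 410, 21)]
298 [(488, 409, 21), (485, 409, 21), (484, 408, 20), (487, 409, 31), (487, 409, 34), (487, 410, 39), (486, 410, 42)]
302 [(488, 407, 20), (485, 406, 20), (485, 406, 21), (487, 407, 31), (488, 408, 35), (487, 408, 39), (547, 423, 188)]
306 [(488, 405, 21), (485, 404, 20), (484, 404, 20), (489, 406, 36), (489, 406, 39), (489, 406, 43), (487, 406, 44)]
310 [(488, 402, 20), (485, 402, 19), (485, 402, 21), (489, 404, 35), (489, 404, 39), (489, 405, 44), (489, 405, 48)]
```

View pics/w4.png

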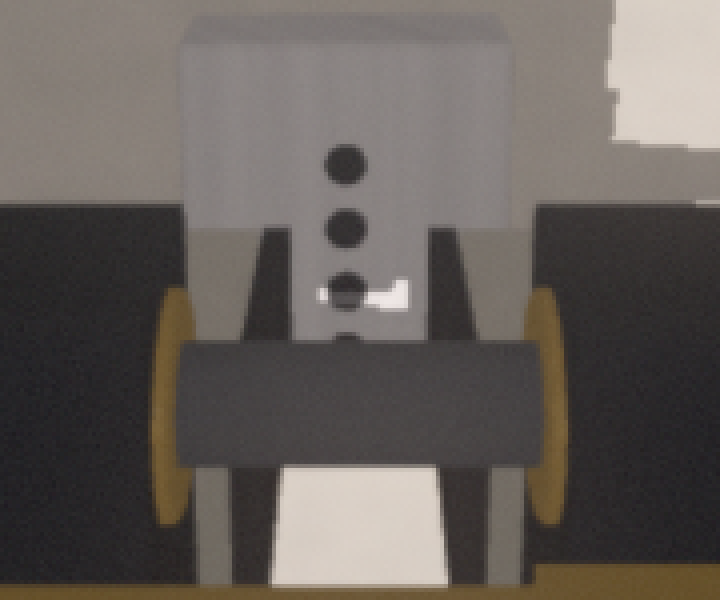

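The camera shows the fingertips about 25 mm higher than the state's TCP says: tips at z≈0.030 while tool_pos z=0.005. They closed above the plate. I'll reopen and go down gently, watching the force.

jog_arm(targets="0 0 -0.005 0 0 0 0.45;0 0 -0.005 0 0 0 0.45;0 0 -0.005 0 0 0 0.45;0 0 -0.005 0 0 0 0.45;0 0 -0.005 0 0 0 0.45;0 0 -0.005 0 0 0 0.45;0 0 -0.005 0 0 0 0.45;0 0 0 0 0 0 0.45")

```text
clock: 7.3
tool_pos: [0.4777, 0.4188, 0.0048]
orientation: [-180.0, 0.0, 3.9]
force: [-0.1, 0.1, 0.6]
opening: 0.0635
```

jog_arm(targets="0 0 0.005 0 0 0 0.45;0 0 0.01 0 0 0 0.45;0 0 0.014 0 0 0 0.45;0 0 0.016 0 0 0 0.45;0 0 0.018 0 0 0 0.45;0 0 0.018 0 0 0 0.45;0 0 0.018 0 0 0 0.45;0 0 0.018 0 0 0 0.45")

```text
clock: 8.3
tool_pos: [0.4777, 0.4189, -0.013]
orientation: [-180.0, 0.0, 3.9]
force: [-0.0, -0.8, 0.9]
opening: 0.0636
```

```bash
cat > tip.py <<'E'
import cv2,numpy as np
from h import *
from plant import snapshot,telemetry
w=snapshot("wrist");W=world(w);o=telemetry.get_obs();p=np.array(o["tool_pos"]);print(p,o["opening"],o["force"])
cv2.imwrite("pics/wl.png",w["img"][:,:,::-1])
for v in range(228,246,2):
    r=W[v]; print(v,[tuple(int(1000*q) for q in r[u]) for u in range(180,380,12)] if v in(230,238,244) else "")
E
python3 tip.py
```

```text
[ 0.47771422  0.41890371 -0.01305863] 0.06334280199380625 [ 0.83387266 -0.29922329  0.01503175]
228 
230 [(483, 472, 0), (483, 466, 0), (483, 460, 0), (484, 453, 0), (484, 447, 0), (492, 438, 19), (493, 432, 20), (493, 427, 21), (494, 421, 21), (494, 415, 20), (494, 410, 20), (495, 404, 20), (488, 395, 0), (488, 388, 0), (489, 382, 0), (489, 376, 0), (490, 369, 1)]
232 
234 
236 
238 [(478, 473, 0), (486, 461, 19), (486, 456, 19), (484, 451, 12), (480, 447, 0), (488, 438, 19), (489, 432, 20), (489, 427, 20), (489, 421, 20), (490, 415, 20), (490, 409, 20), (490, 403, 20), (483, 394, 0), (483, 388, 0), (489, 385, 14), (492, 380, 20), (492, 374, 19)]
240 
242 
244 [(485, 465, 26), (486, 460, 26), (486, 454, 25), (481, 451, 13), (476, 446, 0), (485, 438, 20), (485, 432, 20), (486, 426, 20), (486, 421, 21), (487, 415, 21), (487, 409, 20), (488, 403, 21), (480, 394, 0), (480, 387, 0), (489, 386, 21), (491, 381, 25), (492, 376, 26)]
```

View pics/wl.png

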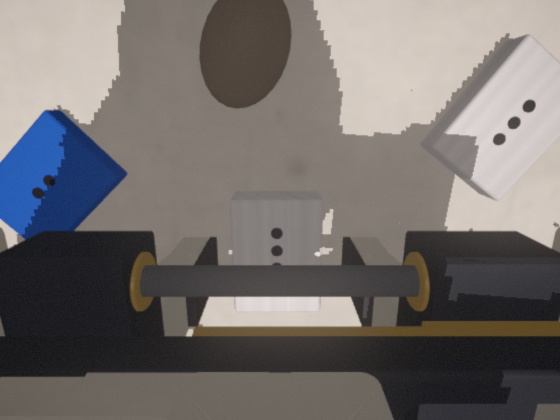

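jog_arm(targets="0 0 0.004 0 0 0 0.45;0 0 0.007 0 0 0 0.45;0 0 0.007 0 0 0 -1;0 0 0.007 0 0 0 -1;0 0 0.007 0 0 0 -1;0 0 0.007 0 0 0 -1;0 0 0.007 0 0 0 -1;0 0 0.007 0 0 0 -1")

```text
clock: 9.35
tool_pos: [0.4777, 0.4189, -0.02]
orientation: [-180.0, 0.0, 3.9]
force: [0.5, 0.5, -0.6]
opening: 0.0436
```

```bash
python3 go.py
```

```text
t 9.35 tcp [ 0.4777  0.4189 -0.02  ] [-1.7998e+02  1.0000e-02  3.8900e+00] open 0.0436 F [ 0.5  0.5 -0.6]
```

Gripped at 43.6 mm. Lift.

jog_arm(targets="0 0 -0.01 0 0 0 -1;0 0 -0.03 0 0 0 -1;0 0 -0.06 0 0 0 -1;0 0 -0.09 0 0 0 -1;0 0 -0.12 0 0 0 -1;0 0 -0.12 0 0 0 -1;0 0 -0.12 0 0 0 -1;0 0 -0.12 0 0 0 -1")

```text
clock: 10.35
tool_pos: [0.4773, 0.4183, 0.099]
orientation: [179.9, 0.1, 3.9]
force: [0.6, -0.4, -1.6]
opening: 0.0439
```

```bash
python3 go.py .5847,.0465,.10,5
```

```text
t 10.35 tcp [0.4773 0.4183 0.099 ] [1.7994e+02 8.0000e-02 3.8800e+00] open 0.0439 F [ 0.6 -0.4 -1.6]
.5847,.0465,.10,5 -> [ 0.082   0.3782 -0.0007] [ 0.06  0.09 -1.12]
```

jog_arm(targets="0.01 0.05 0 0 0 -1 -1;0.022 0.105 0 0 0 -1 -1;0.035 0.16 0 0 0 -1.1 -1;0.048 0.22 0 0 0 -1.1 -1;0.06 0.28 0 0 0 -1.1 -1;0.072 0.335 0 0 0 -1.1 -1;0.082 0.378 0 0 0 -1.1 -1;0.082 0.378 0 0 0 -1.1 -1")

```text
clock: 11.35
tool_pos: [0.5845, 0.0437, 0.0981]
orientation: [179.9, 0.2, 4.8]
force: [-0.7, 1.1, -1.4]
opening: 0.0435
```

```bash
python3 go.py .5847,.0465,.02,5 .5847,.0465,.012,5; python3 - <<'E'
from plant import snapshot;import cv2
w=snapshot('wrist');cv2.imwrite('pics/w5.png',w['img'][:,:,::-1])
E
```

```text
t 11.35 tcp [0.5845 0.0437 0.0981] [179.9    0.2    4.76] open 0.0435 F [-0.7  1.1 -1.4]
.5847,.0465,.02,5 -> [ 0.0007 -0.003   0.0781] [ 0.1   0.2  -0.24]
.5847,.0465,.012,5 -> [ 0.0007 -0.003   0.0861] [ 0.1   0.2  -0.24]
```

View pics/w5.png

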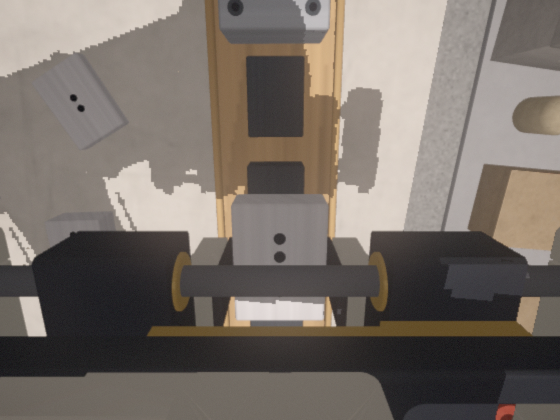

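jog_arm(targets="0 -0.003 0.03 0 0 0 -1;0.001 -0.003 0.06 0 0 0 -1;0.001 -0.003 0.075 0 0 0 -1;0.001 -0.003 0.083 0 0 0 -1;0.001 -0.003 0.086 0 0 0 -1;0.001 -0.003 0.087 0 0 0 -1;0.001 -0.003 0.087 0 0 0 -1;0.001 -0.003 0.087 0 0 0 -1")

```text
clock: 12.4
tool_pos: [0.5851, 0.048, 0.0117]
orientation: [179.9, 0.1, 4.8]
force: [0.1, 0.1, -0.4]
opening: 0.044
```

```bash
python3 go.py .5847,.0465,.01,5; python3 - <<'E'
from plant import snapshot;import cv2
w=snapshot('scene');cv2.imwrite('pics/s6.png',cv2.resize(w['img'][120:320,280:500,::-1],None,fx=3,fy=3)[:600])
E
```

```text
t 12.4 tcp [0.5851 0.048  0.0117] [1.7993e+02 1.4000e-01 4.8200e+00] open 0.044 F [ 0.1  0.1 -0.4]
.5847,.0465,.01,5 -> [-0.0005  0.0015  0.0017] [ 0.07  0.14 -0.18]
```

View pics/s6.png

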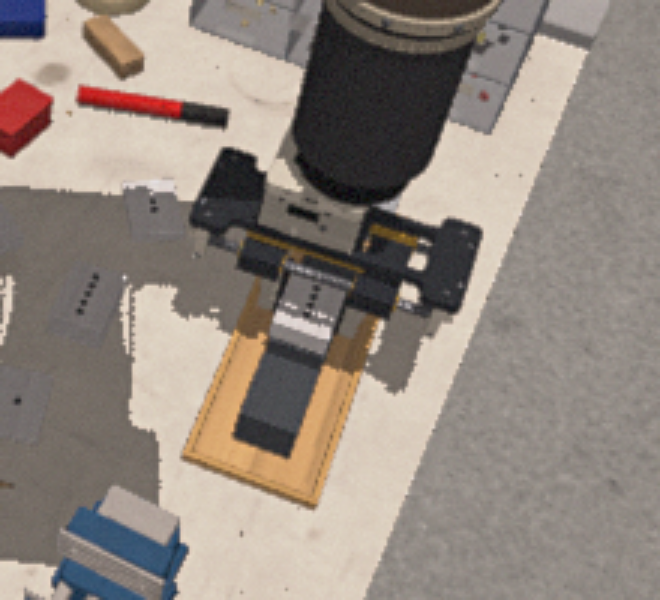

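jog_arm(targets="0 0.001 0.001 0 0 0 -1;0 0.001 0.001 0 0 0 -0.1;0 0.001 0.001 0 0 0 0.45;0 0.001 0.001 0 0 0 0.45;0 0.001 0.001 0 0 0 0.45;0 0.001 0.001 0 0 0 0.45;0 0 -0.03 0 0 0 0.45;0 0 -0.09 0 0 0 0.45")

```text
clock: 13.45
tool_pos: [0.5834, 0.0475, 0.1003]
orientation: [179.8, 0.5, 4.8]
force: [1.3, 0.2, 0.7]
opening: 0.0635
```

```bash
python3 go.py .4226,.211,.1,15.5 .4226,.211,.0,15.5
```

```text
t 13.45 tcp [0.5834 0.0475 0.1003] [179.84   0.47   4.8 ] open 0.0635 F [1.3 0.2 0.7]
.4226,.211,.1,15.5 -> [-0.1466 -0.1764  0.001 ] [  0.12   0.48 -10.7 ]
.4226,.211,.0,15.5 -> [-0.1457 -0.1766  0.101 ] [  0.12   0.48 -10.7 ]
```

jog_arm(targets="-0.03 -0.036 0 0 0 -3 0.45;-0.06 -0.072 0 0 0 -6 0.45;-0.09 -0.11 0 0 0 -9 0.45;-0.12 -0.145 0.02 0 0.4 -10.7 0.45;-0.146 -0.176 0.05 0 0.5 -10.7 0.45;-0.146 -0.176 0.08 0 0.5 -10.7 0.45;-0.146 -0.176 0.08 0 0.5 -10.7 0.45;-0.146 -0.176 0.08 0 0.5 -10.7 0.45")

```text
clock: 14.45
tool_pos: [0.4233, 0.2107, 0.0219]
orientation: [179.9, -0.1, 15.5]
force: [0.2, 0.4, 0.1]
opening: 0.0634
```

```bash
python3 go.py .4226,.211,-.0225,15.5; python3 - <<'E'
from plant import snapshot,models;import cv2
from h import *
w=snapshot('wrist');cv2.imwrite('pics/w7.png',w['img'][:,:,::-1]);W=world(w)
for v in(236,238,240,242): print([tuple(int(1000*q) for q in W[v,u]) for u in (170,190,200,360,370,390)])
E
```

```text
t 14.45 tcp [0.4233 0.2107 0.0219] [ 1.7989e+02 -6.0000e-02  1.5500e+01] open 0.0634 F [0.2 0.4 0.1]
.4226,.211,-.0225,15.5 -> [-0.0006 -0.0006  0.0444] [ 0.11 -0.06 -0.  ]
[(396, 277, 0), (400, 264, 0), (401, 258, 0), (429, 157, 0), (431, 151, 0), (435, 138, 0)]
[(395, 277, 0), (422, 255, 53), (423, 250, 52), (444, 175, 53), (445, 171, 53), (433, 138, 0)]
[(394, 276, 0), (422, 254, 55), (424, 250, 56), (445, 177, 57), (446, 172, 57), (432, 137, 0)]
[(392, 276, 0), (423, 254, 59), (424, 249, 58), (444, 177, 58), (445, 172, 58), (431, 136, 0)]
```

View pics/w7.png

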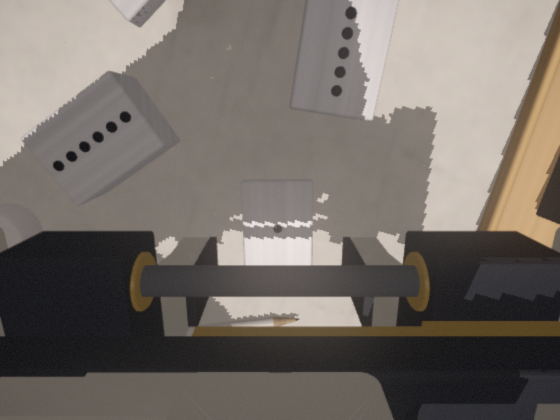

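jog_arm(targets="0 -0.001 0.015 0 0 0 0.45;0 -0.001 0.03 0 0 0 0.45;0 -0.001 0.038 0 0 0 0.45;0 -0.001 0.042 0 0 0 0.45;0 -0.001 0.044 0 0 0 0.45;0 -0.001 0.045 0 0 0 0.45;0 -0.001 0.046 0 0 0 0.45;0 -0.001 0.046 0 0 0 0.45")

```text
clock: 15.5
tool_pos: [0.4234, 0.2118, -0.0238]
orientation: [179.9, -0.1, 15.5]
force: [-0.2, -0.2, 0.2]
opening: 0.0637
```

```bash
python3 go.py; python3 - <<'E'
from plant import snapshot,models;import cv2
from h import *
w=snapshot('wrist');cv2.imwrite('pics/w8.png',w['img'][:,:,::-1]);W=world(w)
for v in range(230,244,1): print(v,[tuple(int(1000*q) for q in W[v,u]) for u in (170,190,200,360,370,390)])
E
python3 go.py
```

```text
t 15.5 tcp [ 0.4234  0.2118 -0.0238] [ 1.7992e+02 -1.0000e-01  1.5480e+01] open 0.0637 F [-0.2 -0.2  0.2]
230 [(420, 268, 0), (423, 258, 0), (424, 253, 0), (446, 175, 0), (447, 170, 0), (450, 160, 0)]
231 [(420, 268, 0), (422, 258, 0), (425, 253, 2), (445, 175, 0), (447, 170, 0), (450, 160, 0)]
232 [(419, 268, 0), (422, 258, 1), (423, 253, 0), (445, 175, 0), (446, 170, 0), (449, 160, 0)]
233 [(419, 268, 0), (490, 230, 160), (423, 253, 0), (445, 175, 0), (446, 170, 1), (449, 160, 0)]
234 [(418, 268, 0), (421, 258, 0), (423, 253, 1), (444, 174, 0), (445, 169, 0), (448, 160, 0)]
235 [(417, 268, 0), (420, 258, 0), (421, 253, 0), (443, 174, 0), (445, 170, 0), (448, 159, 0)]
236 [(417, 268, 0), (419, 258, 0), (421, 253, 0), (443, 174, 0), (444, 169, 0), (447, 159, -1)]
237 [(417, 267, 0), (421, 257, 5), (423, 252, 6), (444, 176, 6), (445, 171, 5), (446, 159, 0)]
238 [(416, 267, 0), (422, 256, 8), (423, 252, 7), (444, 177, 8), (446, 172, 8), (446, 158, 0)]
239 [(416, 267, 0), (422, 256, 9), (423, 251, 8), (444, 177, 9), (445, 172, 8), (446, 159, 0)]
240 [(416, 267, 1), (422, 256, 10), (424, 251, 11), (444, 177, 11), (445, 172, 10), (445, 159, 0)]
241 [(415, 267, 1), (423, 255, 12), (424, 251, 11), (444, 178, 12), (445, 173, 12), (445, 158, 0)]
242 [(414, 267, 0), (423, 255, 13), (424, 250, 13), (444, 177, 12), (445, 173, 13), (444, 159, 1)]
243 [(414, 267, 1), (423, 254, 15), (424, 250, 15), (444, 178, 14), (445, 173, 14), (443, 158, 0)]
t 15.55 tcp [ 0.4234  0.2118 -0.0238] [ 1.7992e+02 -1.0000e-01  1.5480e+01] open 0.0634 F [-0.3 -0.1 -1.1]
```

jog_arm(targets="0 0 0.002 0 0 0 0.45;0 0 0.003 0 0 0 0.45;0 0 0.003 0 0 0 -1;0 0 0.003 0 0 0 -1;0 0 0.003 0 0 0 -1;0 0 0.003 0 0 0 -1;0 0 0.003 0 0 0 -1;0 0 0.003 0 0 0 -1")

```text
clock: 16.55
tool_pos: [0.4253, 0.2135, -0.0246]
orientation: [-180.0, -0.3, 15.6]
force: [-3.0, -1.3, 24.2]
opening: 0.0435
```

```bash
python3 go.py
```

```text
t 16.55 tcp [ 0.4253  0.2135 -0.0246] [-179.97   -0.35   15.58] open 0.0435 F [-3.  -1.3 24.2]
```

Fingertips touched the bench lightly at reported z≈−0.0246, so the true offset is about 25 mm. The plate is gripped; lift.

jog_arm(targets="0 0 -0.004 0 0 0 -1;0 0 -0.02 0 0 0 -1;0 0 -0.05 0 0 0 -1;0 0 -0.09 0 0 0 -1;0 0 -0.12 0 0 0 -1;0 0 -0.12 0 0 0 -1;0 0 -0.12 0 0 0 -1;0 0 -0.12 0 0 0 -1")

```text
clock: 17.55
tool_pos: [0.424, 0.2126, 0.0943]
orientation: [180.0, -0.2, 15.6]
force: [0.1, -0.1, -0.1]
opening: 0.0431
```

```bash
python3 go.py .505,.0395,.095,5; python3 - <<'E'
from plant import snapshot,models;import cv2
from h import *
w=snapshot('wrist');cv2.imwrite('pics/w9.png',w['img'][:,:,::-1]);W=world(w)
for v in (200,215,230,240,250): print(v,[tuple(int(1000*q) for q in W[v,u]) for u in (250,265,280,295,310)])
E
```

```text
t 17.55 tcp [0.424  0.2126 0.0943] [179.96  -0.24  15.57] open 0.0431 F [ 0.1 -0.1 -0.1]
.505,.0395,.095,5 -> [ 0.0316  0.1885 -0.0005] [ 1.000e-02 -2.400e-01  1.057e+01]
200 [(415, 236, 0), (418, 223, 0), (422, 211, 1), (425, 198, 0), (429, 186, 0)]
215 [(442, 232, 127), (444, 225, 127), (446, 218, 126), (448, 211, 127), (450, 205, 129)]
230 [(435, 230, 128), (437, 223, 127), (439, 216, 128), (441, 209, 127), (442, 202, 126)]
240 [(430, 229, 127), (432, 222, 127), (434, 215, 127), (436, 208, 126), (438, 201, 127)]
250 [(426, 227, 129), (427, 220, 128), (429, 213, 127), (431, 206, 128), (433, 199, 127)]
```

View pics/w9.png

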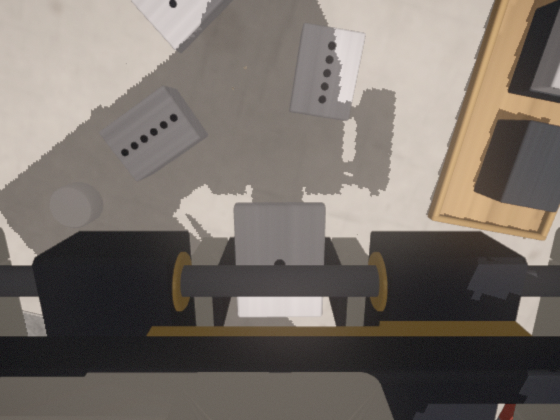

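jog_arm(targets="0.007 0.04 0 0 0 4 -1;0.015 0.09 0 0 0 8 -1;0.023 0.14 0 0 0 10.5 -1;0.032 0.1885 0 0 0 10.5 -1;0.032 0.1885 0.02 0 0 10.5 -1;0.032 0.1885 0.04 0 -0.2 10.5 -1;0.032 0.1885 0.05 0 -0.2 10.5 -1;0.032 0.1885 0.05 0 -0.2 10.5 -1")

```text
clock: 18.6
tool_pos: [0.5051, 0.0395, 0.0437]
orientation: [179.9, 0.1, 5.1]
force: [0.6, 0.1, -0.1]
opening: 0.0438
```

```bash
python3 go.py .505,.0395,.018,5; python3 - <<'E'
from plant import snapshot,models;import cv2
from h import *
w=snapshot('wrist');cv2.imwrite('pics/w10.png',w['img'][:,:,::-1])
E
```

```text
t 18.6 tcp [0.5051 0.0395 0.0437] [1.7994e+02 7.0000e-02 5.0800e+00] open 0.0438 F [ 0.6  0.1 -0.1]
.505,.0395,.018,5 -> [-0.0001  0.      0.0257] [0.06 0.07 0.08]
```

View pics/w10.png

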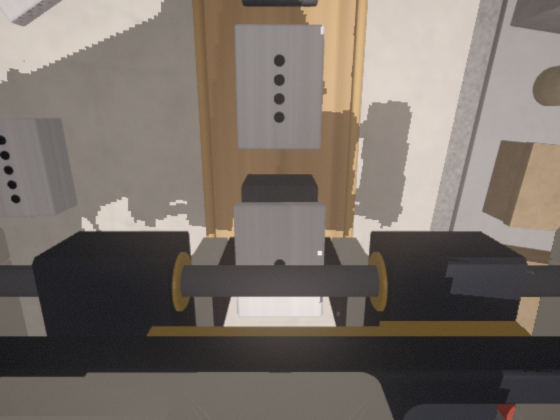

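jog_arm(targets="0 0 0.012 0 0 0 -1;0 0 0.02 0 0 0 -1;0 0 0.024 0 0 0 -1;0 0 0.0255 0 0 0 -1;0 0 0.0265 0 0 0 -1;0 0 0.0265 0 0 0 -1;0 0 0.0265 0 0 0 -1;0 0 0.0265 0 0 0 -1")

```text
clock: 19.65
tool_pos: [0.5057, 0.0399, 0.0181]
orientation: [180.0, -0.0, 5.1]
force: [-0.3, 0.8, -0.5]
opening: 0.0434
```

jog_arm(targets="0 0 0 0 0 0 -0.1;0 0 0 0 0 0 0.1;0 0 0 0 0 0 0.45;0 0 0 0 0 0 0.45;0 0 0 0 0 0 0.45;0 0 -0.01 0 0 0 0.45;0 0 -0.04 0 0 0 0.45;0 0 -0.08 0 0 0 0.45")

```text
clock: 20.65
tool_pos: [0.5051, 0.0396, 0.0989]
orientation: [179.9, 0.1, 5.1]
force: [0.8, 0.7, 0.4]
opening: 0.0638
```

```bash
python3 go.py .526,.206,.06,6.7 .526,.206,0,6.7
```

```text
t 20.65 tcp [0.5051 0.0396 0.0989] [1.7993e+02 7.0000e-02 5.1000e+00] open 0.0638 F [0.8 0.7 0.4]
.526,.206,.06,6.7 -> [ 0.0357 -0.1639  0.0387] [ 0.07  0.08 -1.6 ]
.526,.206,0,6.7 -> [ 0.0357 -0.164   0.0987] [ 0.07  0.08 -1.6 ]
```

jog_arm(targets="0.01 -0.045 0 0 0 -1 0.45;0.02 -0.09 0 0 0 -1.6 0.45;0.03 -0.135 0 0 0 -1.6 0.45;0.036 -0.164 0.02 0 0 -1.6 0.45;0.036 -0.164 0.05 0 0 -1.6 0.45;0.036 -0.164 0.06 0 0 -1.6 0.45;0.036 -0.164 0.06 0 0 -1.6 0.45;0.036 -0.164 0.06 0 0 -1.6 0.45")

```text
clock: 21.65
tool_pos: [0.5271, 0.2062, 0.0399]
orientation: [180.0, -0.0, 6.7]
force: [0.4, -0.1, 0.6]
opening: 0.0637
```

```bash
python3 go.py .526,.206,-.018,6.7; python3 - <<'E'
from plant import snapshot,models;import cv2
from h import *
w=snapshot('wrist');cv2.imwrite('pics/w11.png',w['img'][:,:,::-1])
E
```

```text
t 21.65 tcp [0.5271 0.2062 0.0399] [ 1.7997e+02 -1.0000e-02  6.6800e+00] open 0.0637 F [ 0.4 -0.1  0.6]
.526,.206,-.018,6.7 -> [-0.0011 -0.      0.0579] [ 0.03 -0.01 -0.02]
```

View pics/w11.png

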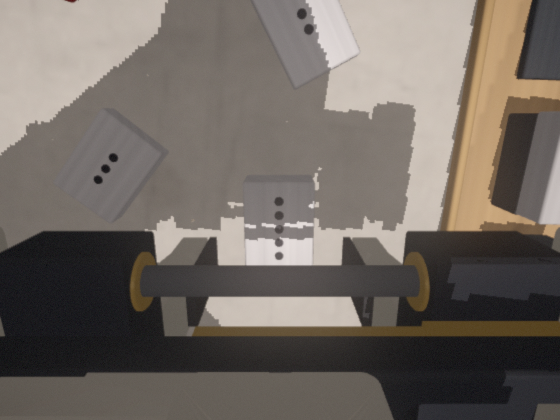

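jog_arm(targets="-0.001 0 0.02 0 0 0 0.45;-0.001 0 0.04 0 0 0 0.45;-0.001 0 0.052 0 0 0 0.45;-0.001 0 0.057 0 0 0 0.45;-0.001 0 0.057 0 0 0 0.45;-0.001 0 0.057 0 0 0 -1;-0.001 0 0.057 0 0 0 -1;-0.001 0 0.057 0 0 0 -1")

```text
clock: 22.7
tool_pos: [0.5263, 0.2063, -0.0166]
orientation: [-180.0, -0.1, 6.7]
force: [0.1, 0.6, 2.1]
opening: 0.0441
```

jog_arm(targets="0 0 0 0 0 0 -1;0 0 0 0 0 0 -1;0 0 -0.01 0 0 0 -1;0 0 -0.03 0 0 0 -1;0 0 -0.06 0 0 0 -1;0 0 -0.09 0 0 0 -1;0 0 -0.12 0 0 0 -1;0 0 -0.12 0 0 0 -1")

```text
clock: 23.7
tool_pos: [0.5277, 0.2072, 0.1066]
orientation: [-179.8, -0.3, 6.7]
force: [0.4, 0.2, -1.6]
opening: 0.0439
```

```bash
python3 go.py .6644,.0535,.1,5;  python3 - <<'E'
from plant import snapshot,models;import cv2
from h import *
w=snapshot('wrist');W=world(w)
for v in (215,230,240,250): print(v,[tuple(int(1000*q) for q in W[v,u]) for u in (250,265,280,295,310)])
E
```

```text
t 23.7 tcp [0.5277 0.2072 0.1066] [-179.85   -0.33    6.71] open 0.0439 F [ 0.4  0.2 -1.6]
.6644,.0535,.1,5 -> [0.1178 0.1687 0.0068] [-0.16 -0.32  1.71]
215 [(552, 222, 150), (553, 216, 149), (553, 209, 149), (554, 203, 150), (555, 196, 150)]
230 [(545, 222, 149), (545, 215, 149), (547, 209, 150), (547, 202, 148), (548, 195, 149)]
240 [(540, 221, 150), (541, 215, 150), (541, 208, 148), (543, 201, 149), (543, 195, 149)]
250 [(535, 221, 148), (536, 214, 150), (537, 207, 149), (538, 201, 149), (539, 194, 149)]
```

jog_arm(targets="0.02 0.03 0 0 0 1 -1;0.05 0.07 0 0 0 1.7 -1;0.08 0.115 0 0 0 1.7 -1;0.105 0.15 0 0 0 1.7 -1;0.118 0.169 0 0 0 1.7 -1;0.118 0.169 0.03 0 -0.3 1.7 -1;0.118 0.169 0.05 0 -0.3 1.7 -1;0.118 0.169 0.05 0 -0.3 1.7 -1")

```text
clock: 24.75
tool_pos: [0.6616, 0.0523, 0.0524]
orientation: [-180.0, 0.4, 5.0]
force: [-0.4, 0.0, -1.2]
opening: 0.0439
```

```bash
python3 go.py .6644,.0535,-.004,5; python3 - <<'E'
from plant import snapshot,models;import cv2
from h import *
w=snapshot('wrist');cv2.imwrite('pics/w12.png',w['img'][:,:,::-1])
E
```

```text
t 24.75 tcp [0.6616 0.0523 0.0524] [-179.95    0.41    4.97] open 0.0439 F [-0.4  0.  -1.2]
.6644,.0535,-.004,5 -> [ 0.0033 -0.0009  0.0564] [-0.05  0.41 -0.03]
```

View pics/w12.png

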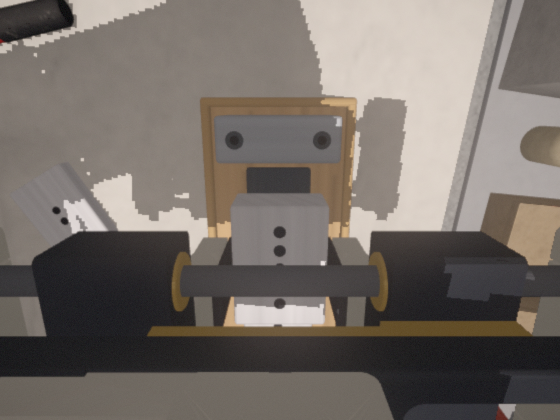

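jog_arm(targets="0.003 -0.001 0.015 0 0.4 0 -1;0.003 -0.001 0.035 0 0.4 0 -1;0.003 -0.001 0.045 0 0.4 0 -1;0.003 -0.001 0.052 0 0.4 0 -1;0.003 -0.001 0.055 0 0.4 0 -1;0.003 -0.001 0.0565 0 0.4 0 -1;0.003 -0.001 0.0565 0 0.4 0 -1;0.003 -0.001 0.0565 0 0.4 0 -1")

```text
clock: 25.8
tool_pos: [0.6657, 0.054, -0.0021]
orientation: [-179.9, -0.2, 5.0]
force: [-0.2, 0.2, -1.7]
opening: 0.0438
```

jog_arm(targets="0 0 0 0 0 0 -0.1;0 0 0 0 0 0 0.1;0 0 0 0 0 0 0.45;0 0 0 0 0 0 0.45;0 0 0 0 0 0 0.45;0 0 -0.01 0 0 0 0.45;0 0 -0.05 0 0 0 0.45;0 0 -0.1 0 0 0 0.45")

```text
clock: 26.8
tool_pos: [0.6647, 0.0536, 0.0986]
orientation: [-180.0, -0.1, 5.0]
force: [0.9, -0.7, 0.2]
opening: 0.0636
```

```bash
python3 go.py .6475,.2045,.05,34.3; python3 - <<'E'
from plant import snapshot,models;import cv2
from h import *
w=snapshot('wrist');cv2.imwrite('pics/w13.png',w['img'][:,:,::-1])
E
```

```text
t 26.8 tcp [0.6647 0.0536 0.0986] [-1.7997e+02 -6.0000e-02  5.0100e+00] open 0.0636 F [ 0.9 -0.7  0.2]
.6475,.2045,.05,34.3 -> [-0.004  -0.1518  0.0487] [-2.000e-02 -7.000e-02 -2.929e+01]
```

View pics/w13.png

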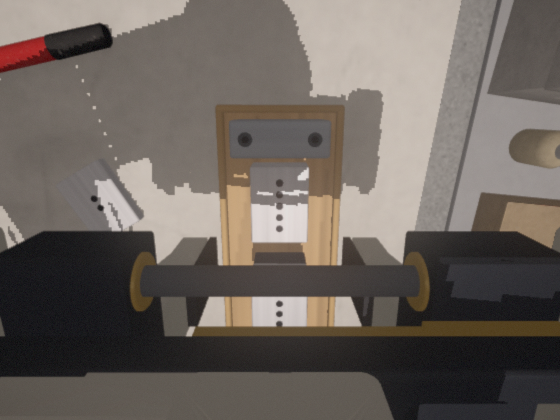

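jog_arm(targets="-0.001 -0.03 0 0 0 -6 0.45;-0.002 -0.07 0 0 0 -12 0.45;-0.003 -0.11 0 0 0 -20 0.45;-0.004 -0.152 0 0 0 -29.3 0.45;-0.004 -0.152 0.03 0 0 -29.3 0.45;-0.004 -0.152 0.06 0 0 -29.3 0.45;-0.004 -0.152 0.07 0 0 -29.3 0.45;-0.004 -0.152 0.07 0 0 -29.3 0.45")

```text
clock: 27.85
tool_pos: [0.6526, 0.2052, 0.0377]
orientation: [179.7, -0.6, 34.4]
force: [0.1, -0.1, -0.1]
opening: 0.0636
```

```bash
python3 go.py .6475,.2045,-.022,34.3; python3 - <<'E'
from plant import snapshot,models;import cv2
from h import *
w=snapshot('wrist');cv2.imwrite('pics/w14.png',w['img'][:,:,::-1])
s=snapshot('top');cv2.imwrite('pics/t14.png',cv2.resize(s['img'][60:260,220:460,::-1],None,fx=3,fy=3))
for n,h in (("pad_low",38),("pad_mid",50),("pad_high",50)):
  pass
for d in models.cut_out("plate_26",s): 
  print(np.round(d["uv"]),round(d["conf"],2),rect(s,d["region"],.038),rect(s,d["region"],.05))
E
```

```text
t 27.85 tcp [0.6526 0.2052 0.0377] [179.7   -0.63  34.39] open 0.0636 F [ 0.1 -0.1 -0.1]
.6475,.2045,-.022,34.3 -> [-0.0052 -0.0026  0.0596] [ 0.3  -0.63  0.09]
[390. 203.] 0.94 (array([503.5,  38.1]), array([61. , 47.1]), 5.3) (array([502.5,  40.7]), array([60.3, 46.6]), 5.3)
[376. 120.] 0.94 (array([662.9,  55.9]), array([64.6, 49.8]), 5.5) (array([660. ,  58.3]), array([63.9, 49.2]), 5.5)
[308. 144.] 0.66 (array([623.9, 195.3]), array([41.2, 17. ]), -54.5) (array([621.5, 196.1]), array([40.7, 16.8]), -54.5)
[386. 160.] 0.61 (array([585.9,  45.4]), array([62.3, 50.8]), 4.7) (array([583.9,  47.9]), array([61.6, 50.3]), 4.7)
[154. 276.] 0.61 (array([370.2, 496.6]), array([61.4, 45.1]), -67.2) (array([370.7, 493.8]), array([60.7, 44.5]), -67.2)
[136. 210.] 0.56 (array([501.8, 526. ]), array([59. , 41.6]), -42.2) (array([500.7, 522.9]), array([58.3, 41.1]), -42.2)
```

View pics/w14.png

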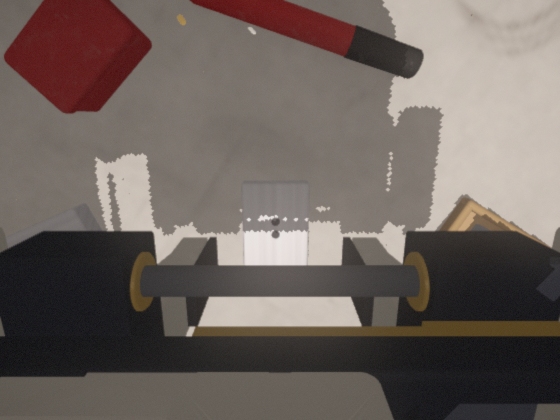

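View pics/t14.png

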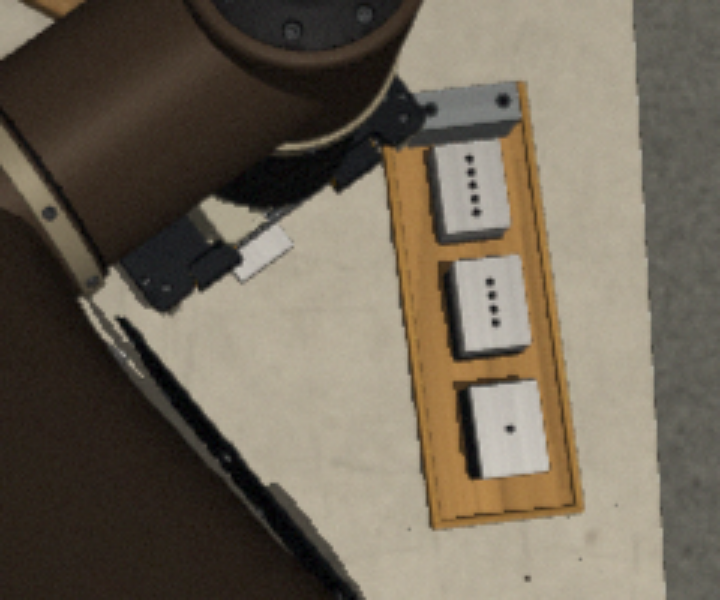

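jog_arm(targets="-0.005 -0.0025 0.01 0.3 -0.6 0 0.45;-0.005 -0.0025 0.025 0.3 -0.6 0 0.45;-0.005 -0.0025 0.04 0.3 -0.6 0 0.45;-0.005 -0.0025 0.048 0.3 -0.6 0 0.45;-0.005 -0.0025 0.05 0.3 -0.6 0 0.45;-0.005 -0.0025 0.05 0.3 -0.6 0 0.45;-0.005 -0.0025 0.05 0.3 -0.6 0 0.45;-0.005 -0.0025 0.05 0.3 -0.6 0 0.45")

```text
clock: 29.0
tool_pos: [0.6489, 0.2052, -0.0104]
orientation: [180.0, -0.2, 34.4]
force: [-0.1, 0.6, 0.1]
opening: 0.0634
```

```bash
python3 go.py .6475,.2045,-.0205,34.3
```

```text
t 29.0 tcp [ 0.6489  0.2052 -0.0104] [179.99  -0.24  34.39] open 0.0634 F [-0.1  0.6  0.1]
.6475,.2045,-.0205,34.3 -> [-0.0016 -0.0002  0.0101] [ 0.01 -0.24  0.09]
```

jog_arm(targets="-0.0015 0 0.005 0 -0.2 0 0.45;-0.0015 0 0.009 0 -0.2 0 0.45;-0.0015 0 0.01 0 -0.2 0 0.45;-0.0015 0 0.01 0 -0.2 0 -1;-0.0015 0 0.01 0 -0.2 0 -1;-0.0015 0 0.01 0 -0.2 0 -1;-0.0015 0 0.01 0 -0.2 0 -1;-0.0015 0 0.01 0 -0.2 0 -1")

```text
clock: 30.0
tool_pos: [0.6478, 0.2045, -0.0203]
orientation: [180.0, -0.0, 34.4]
force: [-0.6, -0.3, 0.2]
opening: 0.0434
```

jog_arm(targets="0 0 -0.005 0 0 0 -1;0 0 -0.02 0 0 0 -1;0 0 -0.05 0 0 0 -1;0 0 -0.08 0 0 0 -1;0 0 -0.12 0 0 0 -1;0 0 -0.12 0 0 0 -1;0 0 -0.12 0 0 0 -1;0 0 -0.12 0 0 0 -1")

```text
clock: 31.0
tool_pos: [0.647, 0.2041, 0.0988]
orientation: [-180.0, 0.0, 34.4]
force: [-0.2, 1.2, -2.3]
opening: 0.0432
```

```bash
python3 go.py .6644,.0535,.1,5;  python3 - <<'E'
from plant import snapshot,models;import cv2
from h import *
w=snapshot('wrist');W=world(w)
for v in (215,230,240,250): print(v,[tuple(int(1000*q) for q in W[v,u]) for u in (250,265,280,295,310)])
E
```

```text
t 31.0 tcp [0.647  0.2041 0.0988] [-1.7999e+02  4.0000e-02  3.4380e+01] open 0.0432 F [-0.2  1.2 -2.3]
.6644,.0535,.1,5 -> [-0.0707  0.1341 -0.0011] [1.000e-02 4.000e-02 2.938e+01]
215 [(658, 228, 132), (662, 222, 130), (666, 216, 131), (670, 210, 130), (674, 205, 131)]
230 [(652, 224, 131), (656, 218, 132), (660, 212, 131), (664, 206, 131), (668, 200, 131)]
240 [(647, 221, 131), (651, 215, 130), (656, 209, 131), (660, 203, 131), (664, 197, 131)]
250 [(643, 219, 132), (647, 213, 132), (652, 206, 132), (656, 200, 131), (660, 195, 132)]
```

jog_arm(targets="-0.01 0.02 0 0 0 6 -1;-0.025 0.05 0 0 0 14 -1;-0.045 0.085 0 0 0 22 -1;-0.06 0.115 0 0 0 29.4 -1;-0.0705 0.134 0 0 0 29.4 -1;-0.0705 0.134 0.02 0 0 29.4 -1;-0.0705 0.134 0.04 0 0 29.4 -1;-0.0705 0.134 0.04 0 0 29.4 -1")

```text
clock: 32.05
tool_pos: [0.6631, 0.0533, 0.0566]
orientation: [179.9, 0.3, 5.1]
force: [-0.1, 0.4, -1.3]
opening: 0.0438
```

```bash
python3 go.py .6644,.0535,.018,5; python3 - <<'E'
from plant import snapshot,models;import cv2
w=snapshot('wrist');cv2.imwrite('pics/w15.png',w['img'][:,:,::-1])
E
```

```text
t 32.05 tcp [0.6631 0.0533 0.0566] [179.93   0.28   5.12] open 0.0438 F [-0.1  0.4 -1.3]
.6644,.0535,.018,5 -> [ 0.0015 -0.0001  0.0386] [0.07 0.28 0.12]
```

View pics/w15.png

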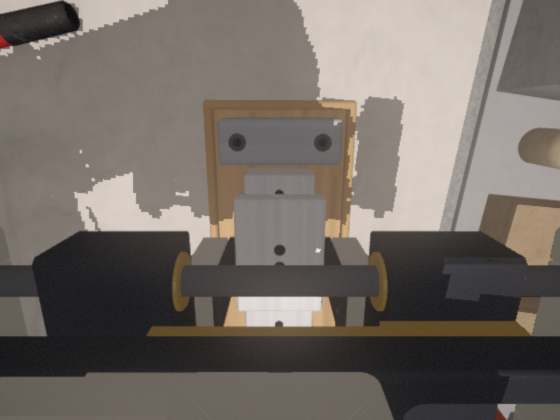

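jog_arm(targets="0.0015 0 0.015 0 0.3 0 -1;0.0015 0 0.028 0 0.3 0 -1;0.0015 0 0.035 0 0.3 0 -1;0.0015 0 0.0375 0 0.3 0 -1;0.0015 0 0.0385 0 0.3 0 -1;0.0015 0 0.0385 0 0.3 0 -1;0.0015 0 0.0385 0 0.3 0 -1;0.0015 0 0.0385 0 0.3 0 -1")

```text
clock: 33.1
tool_pos: [0.6656, 0.0537, 0.0198]
orientation: [179.9, -0.2, 5.1]
force: [0.2, -0.1, -0.8]
opening: 0.0436
```

jog_arm(targets="0 0 0 0 0 0 -0.1;0 0 0 0 0 0 0.1;0 0 0 0 0 0 0.45;0 0 0 0 0 0 0.45;0 0 0 0 0 0 0.45;0 0 -0.01 0 0 0 0.45;0 0 -0.05 0 0 0 0.45;0 0 -0.1 0 0 0 0.45")

```text
clock: 34.1
tool_pos: [0.6646, 0.0536, 0.1205]
orientation: [179.9, -0.1, 5.1]
force: [1.9, -1.0, 0.9]
opening: 0.0634
```

jog_arm(targets="0 -0.04 -0.02 0 0 0 0.45;0 -0.09 -0.04 0 0 0 0.45;0 -0.14 -0.05 0 0 0 0.45;0 -0.19 -0.05 0 0 0 0.45;0 -0.24 -0.05 0 0 0 0.45;0 -0.29 -0.05 0 0 0 0.45;0 -0.3 -0.05 0 0 0 0.45;0 -0.3 -0.05 0 0 0 0.45")

```text
clock: 35.1
tool_pos: [0.6375, 0.3529, 0.1702]
orientation: [179.9, -0.1, 5.2]
force: [0.1, 0.4, -0.1]
opening: 0.0634
```

```bash
python3 go.py; python3 - <<'E'
from plant import snapshot,models;import cv2
from h import *
s=snapshot('top');W=world(s);cv2.imwrite('pics/t16.png',s['img'][:,:,::-1]);cv2.imwrite('pics/t16z.png',cv2.resize(s['img'][70:260,320:440,::-1],None,fx=3,fy=3))
D=models.cut_out("plate_26",s)+models.cut_out("plate_16",s)
for d in D:
  print(np.round(d["uv"]),round(d["conf"],2),rect(s,d["region"],.05))
g=s["img"].min(2)
for n,(u,v) in dict(low=(376,122),mid=(384,159),high=(390,203)).items():
  k=np.zeros(g.shape,np.uint8);k[v-22:v+23,u-22:u+23]=g[v-22:v+23,u-22:u+23]>105
  k=cv2.morphologyEx(k,cv2.MORPH_CLOSE,np.ones((3,3),np.uint8));k=cv2.morphologyEx(k,cv2.MORPH_OPEN,np.ones((5,5),np.uint8))
  N,L=cv2.connectedComponents(k)
  r=cv2.erode((L==L[v,u]).astype(np.uint8),np.ones((5,5)))>0
  P=W[r];A=np.c_[P[:,:2],np.ones(len(P))];f=np.linalg.lstsq(A,P[:,2],rcond=None)[0]
  print(n,L[v,u],rect(s,L==L[v,u],.05),"z",P[:,2].mean().round(4),"tilt",f[:2].round(3))
print("stop z",W[95:98,368:382,2].mean())
E
```

```text
t 35.1 tcp [0.6375 0.3529 0.1702] [ 1.799e+02 -5.000e-02  5.190e+00] open 0.0634 F [ 0.1  0.4 -0.1]
[385. 161.] 0.97 (array([583.6,  48.5]), array([62.4, 48.7]), 5.3)
[245. 186.] 0.94 (array([544. , 315.3]), array([59. , 43.6]), -32.1)
[394. 202.] 0.93 (array([502.5,  40.6]), array([63.3, 46.8]), 4.3)
[244. 235.] 0.92 (array([449.7, 316.3]), array([58.8, 42.6]), -41.2)
[379. 120.] 0.9 (array([664.5,  54.4]), array([61.2, 45.6]), 5.3)
[145. 199.] 0.61 (array([511.6, 514.1]), array([45.7, 29.8]), 43.9)
[365. 132.] 0.43 (array([645.4,  70.4]), array([67.6, 35.8]), 43.5)
[385. 161.] 0.97 (array([583.6,  48.5]), array([62.4, 48.7]), 5.3)
[245. 186.] 0.94 (array([544. , 315.3]), array([59. , 43.6]), -32.1)
[394. 202.] 0.93 (array([502.5,  40.6]), array([63.3, 46.8]), 4.3)
[244. 235.] 0.92 (array([449.7, 316.3]), array([58.8, 42.6]), -41.2)
[379. 120.] 0.9 (array([664.5,  54.4]), array([61.2, 45.6]), 5.3)
[145. 199.] 0.61 (array([511.6, 514.1]), array([45.7, 29.8]), 43.9)
[365. 132.] 0.43 (array([645.4,  70.4]), array([67.6, 35.8]), 43.5)
low 1 (array([665.5,  53.3]), array([59.3, 43.2]), 5.1) z 0.0492 tilt [-0.007 -0.003]
mid 1 (array([585.2,  46.5]), array([59.2, 43.2]), 4.8) z 0.0494 tilt [-0.004  0.01 ]
high 1 (array([502.9,  39.3]), array([59.1, 43.1]), 5.3) z 0.0581 tilt [-0.803  3.461]
stop z 0.0489424254786051
```

View pics/t16.png

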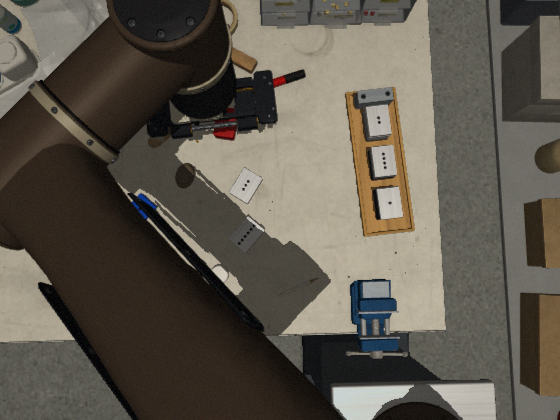

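View pics/t16z.png

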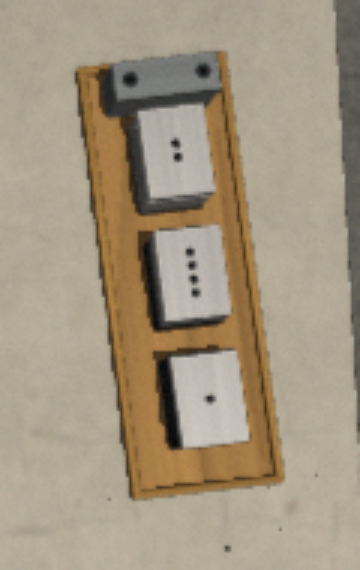

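```bash
python3 - <<'E'
from plant import snapshot,telemetry
from h import *
s=snapshot('top');W=world(s)
for n,(u,v) in dict(low=(378,120),mid=(385,160),high=(391,202)).items():
  P=W[v-10:v+11,u-7:u+8].reshape(-1,3);P=P[abs(P[:,2]-np.median(P[:,2]))<.006]
  A=np.c_[P[:,:2]-P[:,:2].mean(0),np.ones(len(P))];print(n,len(P),np.median(P[:,2]).round(4),np.linalg.lstsq(A,P[:,2],rcond=None)[0].round(4))
E
```

```text
low 310 0.0495 [-0.0122  0.016   0.0493]
mid 312 0.0493 [0.0011 0.0147 0.0494]
high 315 0.0493 [-0.0033  0.0016  0.0494]
```

All three tops lie at 49.3–49.5 mm, flat and level with the stop (48.9 mm measured), so I'm handing in.

```bash
python3 -c "
from plant import job;print(job.close_job())"
```

```text
the job is handed in; nothing more can be done
None
```

All four plates are on their pads and the job is handed in, at about 35 s on the robot's clock. The 20 mm plate is on the middle pad, the 8 mm on the highest, and the 26 mm with the 12 mm on top on the lowest.

**Last checks (top camera):**
- **Height:** the three tops measured 49.3–49.5 mm, against 48.9 mm for the stop on the same camera.
- **Position:** all plates were within about 2 mm of their pad centres. They were within about 0.5° of the tray's angle, and the fitted tilt was 0.02 or less.
- **Plates left alone:** I did not knowingly touch the 16 and 32 mm plates. The camera put both within about 6 mm of where they began, part of which comes from measuring them at the wrong height.
- **Arm:** it stood clear of everything when I handed in.

**What disagreed or failed:**
- **TCP height:** the reported TCP was about 25 mm lower than the real fingertips. My first two grasps of the 20 mm plate closed above it without moving it. I then corrected for this using wrist depth and a contact with the bench.
- **Bench contact:** while gripping the 8 mm plate the fingertips pressed lightly on the bench, with about 24 N at the wrist.
- **Depth fit:** one plane fit on the 8 mm plate gave a nonsense tilt, most likely from bad depth pixels. A repeat without the outliers showed the plate level.

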